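Pan under the sprung sensor arm

ROBOT

A 6-joint arm with a two-finger parallel gripper is mounted at the origin on a cart in front of the work surface, level with it; the furniture and walls round the work are solid. World frame = base frame: x ahead of the robot, y to its left, z up, the work surface at z = 0. Lengths are in m, angles in rad, forces in N, time in s.
With the tool pointing down it reaches from about 0.3 to 0.775 m from the base axis. Payload 14.6 kg.
Tool frame: the origin (TCP) lies midway between the tips of the shut fingers; the grasp point (between the pads) lies 19 mm behind it; z points along the fingers, y is the line along which they close (so a half turn about z gives the same grasp; the last joint's range is limited). The gripper opens to 85 mm and grips with 20 to 120 N. Pads are 22 mm wide; open, the fingers measure 114 mm over their backs; the gripper's body (76 mm by 85 mm) begins 54 mm behind the grasp point. The pads swing forward as they close: fully open they stand 13 mm farther back than shut.
Start: joints at [1.245, 0.3, 1.521, -0, 1.321, -0.067], TCP at [0.141, 0.532, 0.198] pointing down, gripper open.
Joint ranges: [-3.03, 3.03], [-0.79, 2.21], [0.23, 2.52], [-1.04, 4.18], [0, 3.07], [-2.55, 2.55]. Speed limits (rad/s): [2.22, 2.22, 2.57, 3.14, 3.14, 3.14].

INTERFACE

Orientations are given as a unit quaternion [w, x, y, z].
In Python, from workcell import * gives the robot as it stands.
- The arm moves only by the tool send_rows, never from a script. Its arguments are lists of equal length, an entry for each row: "delta_pos": the shift along the tool's x, y, z in units of 40 mm (1.0 is 40 mm), a list of three; "yaw": the turn about the tool's z in units of 5 degrees (1.0 is 5 degrees). In form: {"delta_pos": [[x, y, z], ...], "yaw": [yaw, ...]}. A call has 1 to 12 rows; each row shifts and turns the commanded pose from where the row before left it, along the tool's axes as they then stand; what a row does not reach is not made up. A row lasts 1/10 s, in which the tool goes at most 50 mm and 8.59 degrees, less where a joint would pass 70% of its speed; a pose out of reach is approached as far as the arm can. A call is refused whole if a number of a shift passes 1 or a number of a turn 1, either way. A call with a gripper value outside its range is refused whole. "claw" is the closure in counts, from 0 (fully open) to 255 (shut), set as the call begins (left out, the last holds). The fingers move at their own pace and stop on an object; the grip force is fixed at half the most. Time passes only in rows, so rows that do not move let the fingers close. It gives the time, the measured TCP pose, the force, the opening and the grip force at its end, in the units of the state.
- observe(): the state, without advancing time (a new reading comes with each control period).
- get_image(name): name is "scene" or "top" or "wrist"; returns a dict with "frame" (384x512x3 uint8, red, green, blue), "fx", "fy", "cx", "cy" (pixels), "R" (3x3) and "t" (3): a world point X has camera coordinates R X + t; the wrist camera has in their place "tool_from_camera" (4x4, takes a point from camera to tool coordinates, whose origin is the TCP and whose axes are the flange's). Camera axes: x right, y down, z forward; pixel columns grow to the right and rows downward; lengths in m; the calibration is good to about 2 mm. A picture is of the moment at which its call begins: read the wrist's pose just before it. There is no depth.
- sign_off(): hands the job in; it is judged then, once.
The state is a dict: "clock": time; "q": joint angles; "qd": joint speeds; "tau": joint torques, N m; "position": TCP position; "orientation": TCP orientation; "wrist_force": force on the tool from outside, world axes, zero at the start; "ft_torque": the same for the moment, N m; "width": opening from 0.0 (shut) to 1.0 (fully open); "finger_force": force on a finger pad.
Only numpy, scipy, OpenCV 4.12 (cv2) and the standard library are available. Lean on these libraries where they do the work, as an engineer would, in place of code of your own. Each camera call takes 0.05 s, during which the arm holds its last target. There are 200 camera calls.

TASK

On the three-place hotplate, slide the steel saucepan sideways, flat on the glass and without lifting it, from the middle place onto the place in front of the sensor stand so that it sits centred on the printed ring, and let go of it. Then take hold of the sensor rod (the upright post at its end is its grip), pull it out of its sleeve against the spring until the dark length mark just comes out at the sleeve's mouth (80 mm of travel), which brings the sensor over the middle of the pan, and finish while still holding it there, because the spring draws it back when released. Leave the teapot where it stands.

Things in the scene. Friction and masses are not known exactly. Their poses are not given: they have to be found in the camera images.
- hotplate: Fixed low white hotplate, 200 (x) x 520 (y) x 42 mm, dark glass top; knobs stand out 15 mm at its front. Origin under its middle, on the worktop; x from front (robot side) to rear, y along the row, turned a few degrees. Three places, each marked by two thin grey rings (128 and 60 mm across): at y = 0 and +/-170 mm, glass at z = 42 mm.
- saucepan: Loose steel saucepan, 104 mm across (109 at the rim), 65 mm high, about 0.45 kg, at first on the middle place. Origin: centre of its underside, z up. Black bar handle along its own -x (roughly toward the robot), 60 to 156 mm from the axis, 18 mm wide, 14 mm high, mid-height 51 mm above the underside, free air below; its bracket (26 mm wide) ends at 62 mm.
- place_centre (a point): Centre, on the glass, of the outer hotplate place in front of the sensor stand (left or right, it changes from run to run): the point below the sensor when the rod stands at its mark. Its x axis runs horizontally along the sensor rod toward the stand; the rod is pulled along -x.
- sensor_stand: Fixed stand behind the hotplate: 80 mm round foot, 14 mm upright 227 mm high, horizontal aluminium sleeve 26 mm across at height 185 mm. Origin on the worktop straight below place_centre; x horizontally along the sleeve, away from the robot: foot at x = 142 mm, sleeve from x = 108 (mouth) to 246 mm.
- sleeve_mouth (a point): Middle of the sleeve's open end, 185 mm high, 108 mm along x from place_centre. The spring keeps the rod's origin 28 mm before it and pulls back with 4 N there, 11 N at the mark. The mark, a dark ring 5 mm wide on the rod, is just wholly out here at 80 mm of travel, when the rod's origin is straight above place_centre (108 mm before the mouth). End stop at 105 mm.
- sensor_rod: Steel rod, 12 mm, sliding in the sleeve. Origin on its axis (height 185 mm) at its outer end; axes as the stand's. There an upright black ribbed grip post, 14 mm across, stands from z = 12 to 62 mm; a 24 mm block and 18 mm sensor barrel hang to z = -44 mm (34 mm over the pan's rim). Retracted, the post is 28 mm in front of the sleeve's mouth; fingers above z = 14 mm clear the sleeve.
- teapot: Lidded teapot, 132 mm body, 150 mm high, standing on the other outer place with its handle toward the robot; a bystander. Origin: centre of its underside.

How it is judged:
By the outcome, as a careful person would: the job done as asked, in the order asked, and still so for the second after the job is handed in, while the arm keeps its last pose, push and grip.
It also fails if it takes over 51 s, if anything falls off the work surface, if the arm or the gripper's body presses on something with over 40 N, if the wrist force passes 120 N, or if a joint passes its speed limit or range.

## Working session

There is one attempt and no reset: what is moved stays moved. The work goes in short steps, Python scripts to look and compute and a tool call to move; the robot and the scene stay as the last step left them, time stands still between calls to the robot, and variables do not carry over. Pictures are saved under pics/ and viewed, at most 10 in all, crops included, and the job is handed in when it is done.

Besides the shell and the picture viewer there is one more tool, called after "Request:" as a command line: name --pt "numbers of a row" for each row, then --argument value for the rest. send_rows: Moves the arm, as the interface text tells. Its arguments: {"type":"object","properties":{"delta_pos":{"type":"array","items":{"type":"array","items":{"type":"number"}}},"yaw":{"type":"array","items":{"type":"number"}},"claw":{"type":"number"}},"required":["delta_pos","yaw"]}

```bash
mkdir -p pics
cat > h.py <<'E'
from workcell import *
import numpy as np, cv2
def snap(n,f):
    im=get_image(n); cv2.imwrite('pics/'+f,cv2.cvtColor(im['frame'],cv2.COLOR_RGB2BGR)); 
    np.savez('pics/'+f+'.npz',**{k:np.array(v) for k,v in im.items()}); return im
def ray(im,u,v,z):
    R=np.array(im['R']);t=np.array(im['t']).ravel();c=-R.T@t
    d=R.T@np.array([(u-im['cx'])/im['fx'],(v-im['cy'])/im['fy'],1]); return c+d*(z-c[2])/d[2]
def proj(im,X):
    p=np.array(im['R'])@X+np.array(im['t']).ravel(); return np.array([im['fx']*p[0]/p[2]+im['cx'],im['fy']*p[1]/p[2]+im['cy']])
E
python3 - <<'E'
from h import *
a=snap('top','top1.png');b=snap('scene','scene1.png')
for i in(a,b):
    R=np.array(i['R']);print(-R.T@np.array(i['t']).ravel(),i['fx'],R.round(2).tolist())
cv2.imwrite('pics/both.png',cv2.cvtColor(np.hstack([a['frame'],b['frame']]),4)[:, :])
s=observe();print(s['clock'],s['position'],s['orientation'],s['wrist_force'])
E
```

```text
[ 0.54181862 -0.05056216  0.97128168] 483.13716216518657 [[-0.02, -1.0, -0.02], [-1.0, 0.02, -0.06], [0.06, 0.02, -1.0]]
[0.20678848 0.57278133 0.63909951] 411.97624741682523 [[-0.85, -0.52, -0.01], [-0.29, 0.48, -0.83], [0.44, -0.71, -0.56]]
0.1 [0.14067319 0.53144561 0.19708687] [-1.01549445e-04  1.29033315e-01  9.91640122e-01 -5.11030362e-04] [-0.06105471  0.51976985  0.58486837]
```

View pics/top1.png

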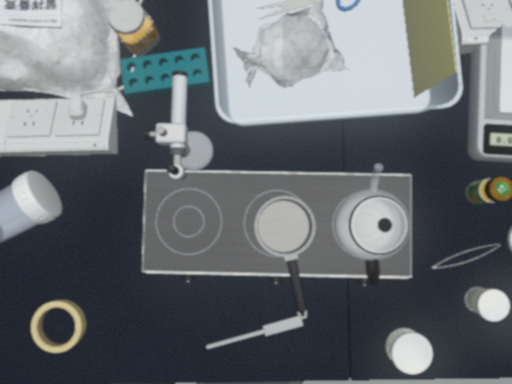

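View pics/scene1.png

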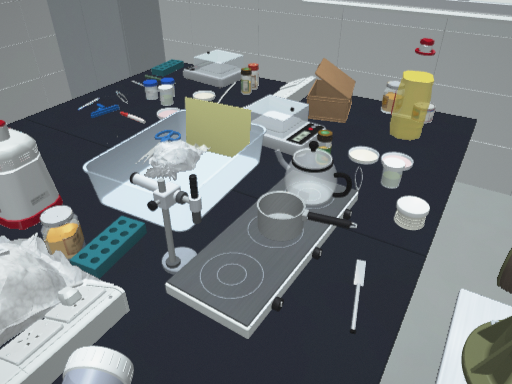

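The target place is the left one (ring around (189,221) in top). The pan sits at about (284,226), its handle runs to (302,315), and the rod post is at about (176,170). Next I'll enlarge this area.

Run:
```python
import cv2
a=cv2.imread('pics/top1.png')[60:325,130:330]
cv2.imwrite('pics/c1.png',cv2.resize(a[:, :],None,fx=2.26,fy=2.26,interpolation=3)) if 0 else cv2.imwrite('pics/c1.png',cv2.resize(cv2.imread('pics/top1.png')[140:325,130:350],None,fx=3.2,fy=3.2,interpolation=2))
```

```text
(no output)
```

View pics/c1.png

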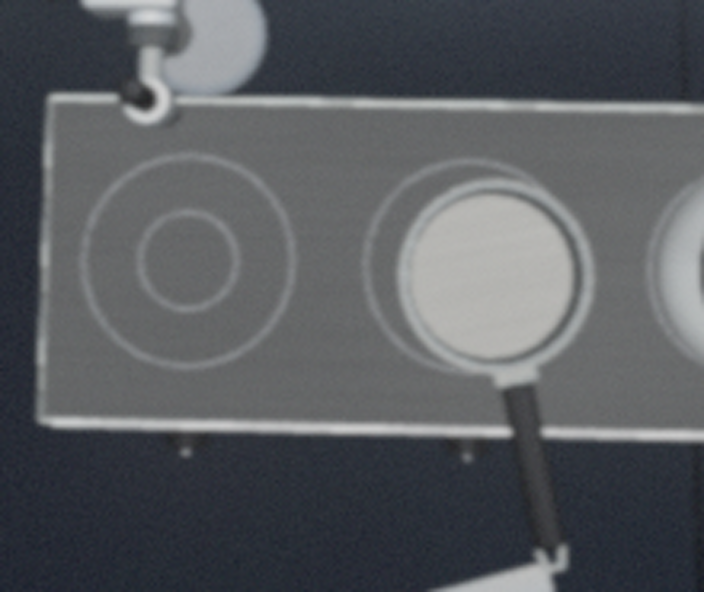

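```bash
cat >> h.py <<'E'
def load(f): return {k:v for k,v in np.load('pics/'+f+'.npz').items()}
E
python3 - <<'E'
from h import *
t=load('top1.png'); f=lambda u,v,z:ray(t,(u+.5)/3.2-.5+130,(v+.5)/3.2-.5+140,z).round(4)
print('ring',f(189,261.5,.042), 'ext',f(82,261,.042),f(296,261,.042),f(189,154,.042),f(189,369,.042))
print('inner',f(188.5,260.5,.042))
print('midknob/lknob',f(186,440,.02),f(468,445,.02))
print('front edge',f(45,425,.042),f(700,436,.042),'rear',f(50,97,.042),f(700,107,.042))
print('rim',f(496.5,277.5,.107),f(398,277,.107),f(595,277,.107))
print('handle',f(520,390,.1),f(550,545,.1))
print('post top',f(131,91,.247),'barrel/block',f(148,100,.197),'sleeve mouth',f(151,45,.185))
# refined circle fit of inner/outer ring by scanning gray? scene
s=load('scene1.png')
for u,v in [(231.5,275)]: print('scene ring',ray(s,u,v,.042))
print('scene post top',ray(s,194,177,.247),'base',ray(s,196,212,.197))
E
python3 - <<'E'
import cv2
cv2.imwrite('pics/c2.png',cv2.resize(cv2.imread('pics/scene1.png')[140:320,120:370],None,fx=3.2,fy=3.2,interpolation=2))
E
```

```text
ring [0.5484 0.0884 0.042 ] ext [0.55  0.153 0.042] [0.5474 0.024  0.042 ] [0.6132 0.0877 0.042 ] [0.4841 0.0892 0.042 ]
inner [0.549  0.0887 0.042 ]
midknob/lknob [0.4396 0.0948 0.02  ] [ 0.4335 -0.0774  0.02  ]
front edge [0.4524 0.176  0.042 ] [ 0.4389 -0.2147  0.042 ] rear [0.6496 0.1717 0.042 ] [ 0.6352 -0.2208  0.042 ]
rim [ 0.5357 -0.0929  0.107 ] [ 0.537 -0.038  0.107] [ 0.5349 -0.1477  0.107 ]
handle [ 0.4726 -0.1049  0.1   ] [ 0.3867 -0.1195  0.1   ]
post top [0.6279 0.0843 0.247 ] barrel/block [0.6291 0.085  0.197 ] sleeve mouth [0.6588 0.0853 0.185 ]
scene ring [0.54756345 0.09149805 0.042     ]
scene post top [0.62257363 0.08933491 0.247     ] base [0.59936359 0.11993307 0.197     ]
```

View pics/c2.png

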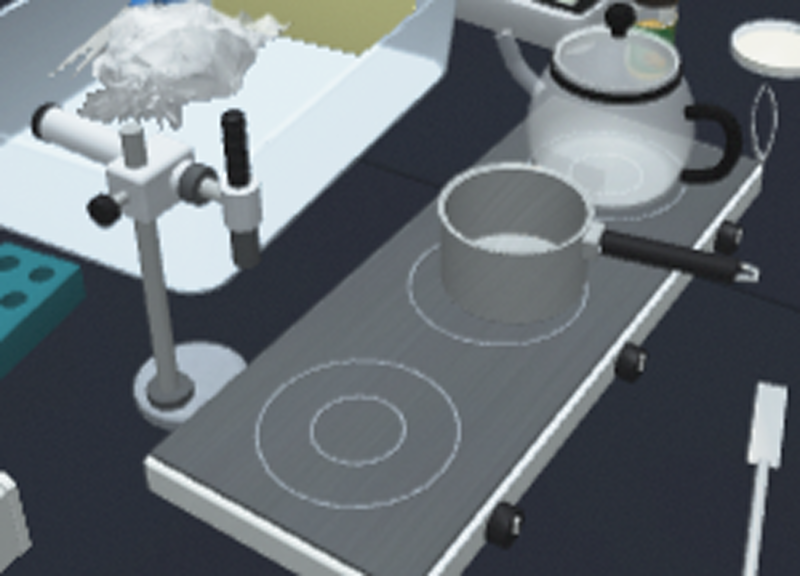

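The ring's outer diameter measures 129 mm, the rim 110 mm, and the post is 80 mm from the ring centre, so all three agree with the given sizes. The place centre is about (0.5485, 0.0885), the pan about (0.536, -0.093), and the handle lies at 9.6°. I'll turn the tool and travel to above the handle.

Request:
send_rows --pt "0 0 0" --pt "0 0 0" --pt "0 0 0" --pt "0 0 0" --pt "0 0 0" --pt "-0.3 -1 0" --pt "-0.3 -1 0" --pt "-0.3 -1 0" --pt "-0.3 -1 0" --pt "-0.3 -1 0" --pt "-0.3 -1 0" --yaw '[-0.98,-0.98,-0.98,-0.98,-0.98,0,0,0,0,0,0]' --claw 0

```text
clock: 1.2
position: [0.2523, 0.3056, 0.1974]
orientation: [-0.0, -0.085, 0.996, -0.0]
wrist_force: [1.0, 0.9, 0.1]
width: 0.998
finger_force: 0.0
```

Request:
send_rows --pt "-0.3 -1 0" --pt "-0.3 -1 0" --pt "-0.3 -1 0" --pt "-0.3 -1 0" --pt "-0.3 -1 0" --pt "-0.3 -1 0" --pt "-0.3 -1 0" --pt "-0.3 -1 0" --pt "-0.3 -1 0" --pt "-0.3 -1 0" --pt "-0.2 -1 0" --pt "0 0 0" --yaw '[0,0,0,0,0,0,0,0,0,0,0,0]'

```text
clock: 2.4
position: [0.4528, -0.1084, 0.1969]
orientation: [-0.0, -0.083, 0.997, -0.0]
wrist_force: [-0.5, 0.8, -0.9]
width: 0.998
finger_force: 0.0
```

```bash
cat >> h.py <<'E'
from scipy.spatial.transform import Rotation as Ro
def wsnap(f):
    s=observe(); im=snap('wrist',f); T=np.eye(4); q=s['orientation']; T[:3,:3]=Ro.from_quat([q[1],q[2],q[3],q[0]]).as_matrix(); T[:3,3]=s['position']
    M=np.linalg.inv(T@np.array(im['tool_from_camera'])); im['R']=M[:3,:3]; im['t']=M[:3,3]
    np.savez('pics/'+f+'.npz',**{k:np.array(v) for k,v in im.items()})
    print(s['clock'],s['position'],'xang',np.degrees(np.arctan2(T[1,0],T[0,0])),'tilt',T[:3,2].round(3),s['wrist_force']); return im
E
python3 - <<'E'
from h import *
im=wsnap('w1.png')
for p in [(.4766,-.103,.1),(.382,-.119,.1),(.5357,-.0929,.107)]: print(proj(im,np.array(p)))
E
```

```text
2.4 [ 0.45281939 -0.10838645  0.1968959 ] xang -170.527499922686 tilt [-0.001 -0.    -1.   ] [-0.52457649  0.80816341 -0.87516204]
[258.46417871 206.20311129]
[258.51624986 104.63729788]
[258.58182842 263.15825515]
```

View pics/w1.png

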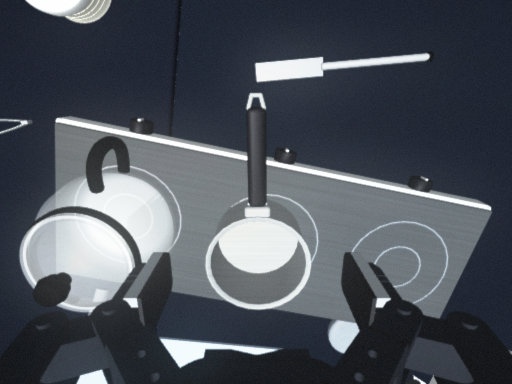

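The wrist view shows the handle at u≈257, running vertically from v=208 to 100, midway between the pads as predicted. The target ring is near (399,265). I'll descend and grip.

Request:
send_rows --pt "0 0 0.8" --pt "0 0 0.8" --pt "0 0 0.8" --pt "0 0 0.65" --pt "0 0 0" --yaw '[0,0,0,0,0]'

```text
clock: 2.95
position: [0.4502, -0.1037, 0.073]
orientation: [-0.003, -0.085, 0.996, 0.001]
wrist_force: [-0.8, 0.8, 0.5]
width: 1.0
finger_force: 0.0
```

Request:
send_rows --pt "0 0 0" --pt "0 0 0" --pt "0 0 0" --pt "0 0 0" --pt "0 0 0" --pt "0 0 0" --pt "0 0 0" --pt "0 0 0" --pt "0 0 0" --pt "0 0 0" --yaw '[0,0,0,0,0,0,0,0,0,0]' --claw 255

```text
clock: 3.95
position: [0.4522, -0.1051, 0.0756]
orientation: [-0.0, -0.084, 0.996, 0.0]
wrist_force: [-0.3, -0.7, -0.3]
width: 0.0
finger_force: 0.0
```

Run:
```python
from h import *
w=load('w1.png.npz'.replace('.npz',''))
print('ring',ray(w,397.5,264.5,.042))
print('rim',ray(w,258,259,.107))
im=snap('top','top2.png')
wsnap('w2.png')
print(observe()['ft_torque'])
a=cv2.resize(cv2.imread('pics/top2.png')[140:325,130:350],None,fx=2.4,fy=2.4,interpolation=2)
cv2.imwrite('pics/c3.png',a)
```

```text
ring [0.54801354 0.08981495 0.042     ]
rim [ 0.53099618 -0.09430158  0.107     ]
4.0 [ 0.45214487 -0.10506196  0.07555122] xang -170.32893595197095 tilt [-0.  0. -1.] [ 0.19396308  1.05968801 -0.20392688]
[-0.0155173  -0.0047067  -0.04861891]
```

Run:
```python
import cv2,numpy as np
a=cv2.imread('pics/c3.png'); b=cv2.imread('pics/w2.png'); a=a[:, :380]; a=cv2.resize(a,(380,444)); 
cv2.imwrite('pics/m.png',np.hstack([a,cv2.resize(b,(420,444))]))
```

```text
(no output)
```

View pics/m.png

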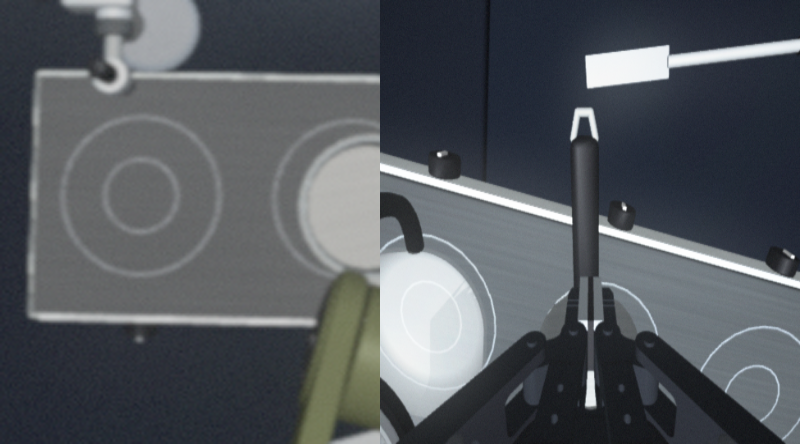

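Run:
```python
from h import *
b=cv2.imread('pics/w2.png')[215:384,140:370]
cv2.imwrite('pics/m2.png',cv2.resize(b,None,fx=3.4,fy=3.4,interpolation=2))
w=load('w2.png')
g=np.array([.45214,-.10506]); d=np.array([.9858,.1679]); n=np.array([-.1679,.9858])
for z in (.0756,.0946):
  for s in (-.011,0,.011): print(z,s,proj(w,np.array([*(g+n*s),z])).round())
s=observe(); print(s['width'],s['finger_force'],s['clock'])
```

```text
0.0756 -0.011 [241. 225.]
0.0756 0 [257. 225.]
0.0756 0.011 [274. 225.]
0.0946 -0.011 [239. 239.]
0.0946 0 [258. 239.]
0.0946 0.011 [276. 239.]
-0.0005015986349510249 0.0 4.05
```

View pics/m2.png

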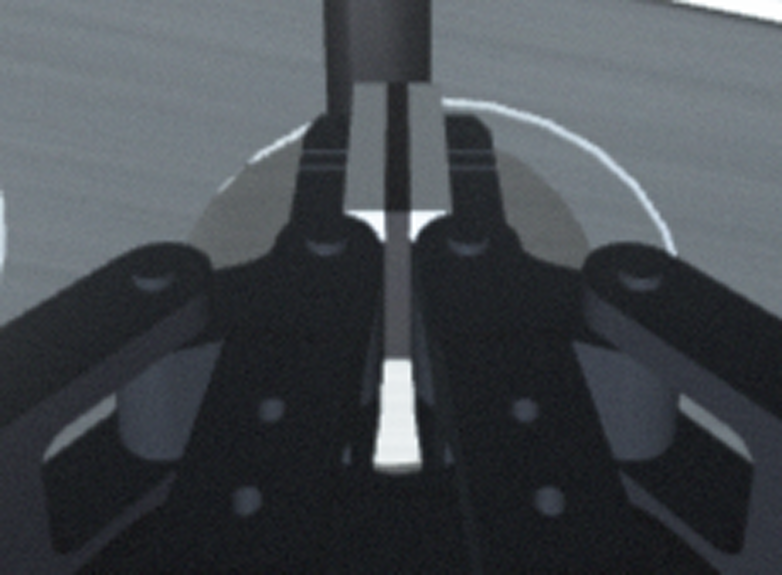

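Run:
```python
from h import *
w=load('w2.png'); M=w['tool_from_camera']; print(M.round(3).tolist(), w['fx'])
C=np.linalg.inv(M)
def p(*X):
    c=C[:3,:3]@np.array(X)+C[:3,3]; return (w['fx']*c[0]/c[2]+w['cx'],w['fy']*c[1]/c[2]+w['cy'])
for X in [(0,.0425,-.013),(.011,.0425,-.013),(-.011,.0425,-.013),(0,0,0),(.011,0,0),(-.011,0,0),(.011,.009,0),(.011,0,-.019),(.011,0,-.03)]: print(X,np.round(p(*X)))
# handle appearance in w2 : column profile at rows
g=cv2.imread('pics/w2.png',0)
for v in (200,230,238,244,260,274): print(v,g[v,225:292:2].tolist())
s=observe(); print(s['width'],s['q'])
```

```text
[[0.001, -0.947, -0.322, 0.082], [1.0, 0.0, 0.0, -0.001], [-0.0, -0.322, 0.947, -0.178], [0.0, 0.0, 0.0, 1.0]] 298.9744888857255
(0, 0.0425, -0.013) [327. 234.]
(0.011, 0.0425, -0.013) [328. 217.]
(-0.011, 0.0425, -0.013) [326. 250.]
(0, 0, 0) [257. 225.]
(0.011, 0, 0) [257. 209.]
(-0.011, 0, 0) [257. 240.]
(0.011, 0.009, 0) [272. 209.]
(0.011, 0, -0.019) [258. 221.]
(0.011, 0, -0.03) [258. 230.]
200 [124, 126, 126, 123, 118, 54, 53, 55, 73, 87, 85, 84, 83, 78, 72, 67, 61, 53, 54, 45, 48, 233, 250, 254, 254, 254, 254, 254, 254, 254, 254, 254, 253, 252]
230 [126, 128, 129, 128, 126, 95, 45, 52, 57, 70, 72, 73, 70, 71, 66, 65, 57, 50, 48, 45, 45, 123, 126, 126, 127, 121, 127, 126, 124, 125, 123, 122, 123, 123]
238 [124, 122, 122, 122, 122, 113, 47, 49, 53, 66, 76, 73, 71, 70, 64, 63, 56, 51, 50, 50, 52, 121, 127, 129, 124, 125, 127, 125, 128, 126, 125, 126, 123, 127]
244 [120, 123, 123, 125, 121, 112, 46, 47, 49, 79, 115, 112, 114, 111, 88, 41, 43, 51, 112, 113, 119, 115, 132, 202, 188, 190, 167, 148, 148, 133, 131, 120, 124, 124]
260 [96, 94, 54, 51, 53, 47, 51, 53, 57, 114, 113, 116, 110, 112, 75, 37, 36, 45, 110, 113, 112, 112, 112, 79, 46, 52, 50, 51, 55, 50, 79, 103, 107, 119]
274 [89, 37, 38, 36, 39, 38, 39, 39, 92, 112, 114, 113, 110, 113, 58, 35, 32, 37, 105, 112, 114, 115, 118, 110, 49, 40, 42, 36, 37, 36, 35, 53, 95, 95]
-0.0005015986349510249 [-3.07198798e-01  2.59840211e-01  1.88426355e+00 -1.78150757e-05
  9.97513994e-01 -2.04682586e+00]
```

The fingers shut in free air. In the wrist view the pad tips lie over the handle, roughly 40 mm short of the stated TCP. I'll open, go 22 mm lower (clear of the glass either way) and close again.

Request:
send_rows --pt "0 0 0" --pt "0 0 0" --pt "0 0 0" --pt "0 0 0" --pt "0 0 0" --pt "0 0 0" --pt "0 0 0.3" --pt "0 0 0.25" --pt "0 0 0" --pt "0 0 0" --yaw '[0,0,0,0,0,0,0,0,0,0]' --claw 0

```text
clock: 5.05
position: [0.4519, -0.105, 0.0531]
orientation: [-0.0, -0.084, 0.996, 0.0]
wrist_force: [0.6, 0.5, -0.0]
width: 0.997
finger_force: 0.0
```

Request:
send_rows --pt "0 0 0" --pt "0 0 0" --pt "0 0 0" --pt "0 0 0" --pt "0 0 0" --pt "0 0 0" --pt "0 0 0" --pt "0 0 0" --pt "0 0 0" --pt "0 0 0" --yaw '[0,0,0,0,0,0,0,0,0,0]' --claw 200

```text
clock: 6.05
position: [0.4522, -0.1051, 0.0537]
orientation: [0.0, -0.084, 0.996, -0.0]
wrist_force: [0.3, -2.4, 2.0]
width: 0.216
finger_force: 1.1
```

Run:
```python
from h import *
wsnap('w3.png'); s=observe(); print(s['width'],s['finger_force'],s['ft_torque'])
snap('scene','scene3.png')
a=cv2.imread('pics/scene3.png')[120:330,180:400]
b=cv2.imread('pics/w3.png')[195:355,160:350]
cv2.imwrite('pics/m3.png',np.hstack([cv2.resize(a,(440,420)),cv2.resize(b,(356,420))][:2]))
```

```text
6.05 [ 0.45223021 -0.10512744  0.05365298] xang -170.325594735779 tilt [ 0. -0. -1.] [ 0.26776149 -2.37877559  1.96404742]
0.21502470803347637 1.1331014684401453 [-0.33471591  0.04562086 -0.04894796]
```

View pics/m3.png

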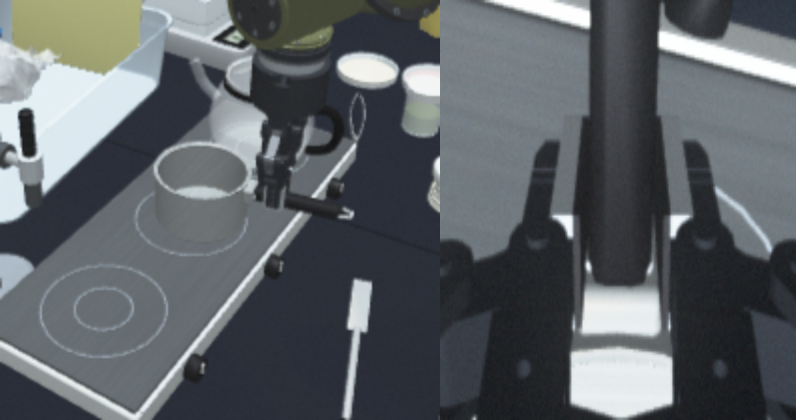

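The fingers now straddle the handle at 18 mm. The overlap is shallow, so I'll open slightly, go 12 mm lower and grip fully.

Request:
send_rows --pt "0 0 0" --pt "0 0 0" --pt "0 0 0" --pt "0 0 0.3" --pt "0 0 0" --pt "0 0 0" --yaw '[0,0,0,0,0,0]' --claw 150

```text
clock: 6.75
position: [0.4518, -0.105, 0.041]
orientation: [-0.001, -0.084, 0.996, 0.0]
wrist_force: [0.5, -0.4, -0.5]
width: 0.408
finger_force: 0.0
```

Request:
send_rows --pt "0 0 0" --pt "0 0 0" --pt "0 0 0" --pt "0 0 0" --pt "0 0 0" --pt "0 0 0" --pt "0 0 0" --yaw '[0,0,0,0,0,0,0]' --claw 255

```text
clock: 7.45
position: [0.4523, -0.1051, 0.0417]
orientation: [0.0, -0.084, 0.996, -0.0]
wrist_force: [-0.1, -1.3, 3.2]
width: 0.195
finger_force: 60.7
```

Request:
send_rows --pt "-0.03 0.1 0" --pt "-0.05 0.22 0" --pt "-0.05 0.22 0" --pt "-0.05 0.22 0" --pt "-0.05 0.22 0" --pt "-0.05 0.22 0" --pt "-0.06 0.22 0" --pt "-0.06 0.22 0" --pt "-0.06 0.22 0" --pt "-0.06 0.22 0" --pt "-0.06 0.22 0" --yaw '[0,0,0,0,0,0,0,0,0,0,0]'

```text
clock: 8.55
position: [0.4597, -0.0103, 0.0417]
orientation: [0.0, -0.084, 0.996, -0.0]
wrist_force: [-0.1, -4.9, 3.1]
width: 0.195
finger_force: 61.0
```

Request:
send_rows --pt "-0.05 0.22 0" --pt "-0.05 0.22 0" --pt "-0.05 0.22 0" --pt "-0.05 0.22 0" --pt "-0.05 0.22 0" --pt "-0.05 0.22 0" --pt "-0.05 0.22 0" --pt "-0.05 0.22 0" --pt "-0.05 0.22 0" --pt "-0.04 0.1 0" --pt "0 0.04 0" --pt "0 0 0" --yaw '[0,0,0,0,0,0,0,0,0,0,0,0]'

```text
clock: 9.75
position: [0.4648, 0.0766, 0.0417]
orientation: [0.0, -0.084, 0.996, 0.0]
wrist_force: [2.0, -0.1, 3.1]
width: 0.196
finger_force: 60.7
```

Run:
```python
from h import *
wsnap('w4.png'); s=observe(); print(s['width'],s['finger_force'],s['ft_torque'])
t=snap('top','top4.png'); snap('scene','scene4.png')
a=cv2.imread('pics/top4.png')[165:290,135:245]; b=cv2.imread('pics/scene4.png')[190:340,160:330]
cv2.imwrite('pics/m4.png',np.hstack([cv2.resize(a,(396,450),interpolation=2),cv2.resize(b,(404,450))]))
```

```text
9.75 [0.46477361 0.07661458 0.04166771] xang -170.31965649614298 tilt [ 0.  0. -1.] [ 2.00263501 -0.1159833   3.11920755]
0.19321406937763175 60.701082944869995 [-0.05509553 -0.27085653 -0.05015245]
```

View pics/m4.png

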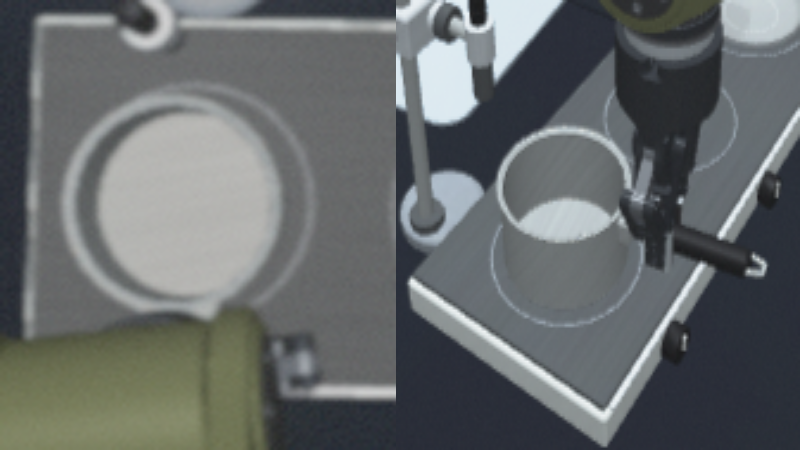

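The rim circle (left crop) spans u 62–285 and v 92–315, and in the scene view the pan base sits inside the ring with nearly equal gaps. I'll refine this with numeric circle fits.

```bash
cat > fit.py <<'E'
from h import *
from scipy.ndimage import map_coordinates as mc
th=np.linspace(0,2*np.pi,240,endpoint=False)
def P(im,X):
    c=X@im['R'].T+im['t'].ravel(); return im['fx']*c[:,0]/c[:,2]+im['cx'],im['fy']*c[:,1]/c[:,2]+im['cy']
def fit(f,c0,z,r,rng=.008,line=False):
    im=load(f); g=cv2.GaussianBlur(im['frame'].mean(2).astype(np.float32),(0,0),.6)
    best=[]
    def samp(c,rr):
        u,v=P(im,np.c_[c[0]+rr*np.cos(th),c[1]+rr*np.sin(th),0*th+z]); return mc(g,[v,u],order=1,mode='nearest')
    for dx in np.arange(-rng,rng+1e-6,.0005):
        for dy in np.arange(-rng,rng+1e-6,.0005):
            c=(c0[0]+dx,c0[1]+dy)
            if line: d=samp(c,r)-.5*samp(c,r-.004)-.5*samp(c,r+.004); s=np.clip(d,-20,40).mean()
            else: d=samp(c,r+.001)-0; d=samp(c,r-.0012)-samp(c,r+.0028); s=np.clip(d,-20,60).mean()
            best.append((s,*c))
    best.sort(reverse=True); b=np.array(best[:8]); return b.mean(0).round(4)
E
python3 - <<'E'
from fit import *
C=(.5485,.0885)
print('ring top',fit('top1.png',C,.042,.064,line=True),fit('top1.png',C,.042,.03,line=True))
print('ring scene',fit('scene1.png',C,.042,.064,line=True),fit('scene1.png',C,.042,.03,line=True))
print('ring w1',fit('w1.png',C,.042,.03,line=True))
print('rim top1',fit('top1.png',(.5357,-.0929),.107,.0545),'scene1',fit('scene1.png',(.5357,-.0929),.107,.0545))
print('rim top4',fit('top4.png',C,.107,.0545),'scene4',fit('scene4.png',C,.107,.0545),'w1',fit('w1.png',(.5357,-.0929),.107,.0545))
E
```

```text
ring top [12.3007  0.5494  0.0894] [12.1859  0.5494  0.0894]
ring scene [15.7691  0.5502  0.088 ] [16.1647  0.5501  0.0884]
ring w1 [28.125   0.5521  0.0891]
rim top1 [34.533   0.5363 -0.0925] scene1 [33.0862  0.5371 -0.093 ]
rim top4 [38.8277  0.5488  0.0905] scene4 [49.0993  0.5498  0.0895] w1 [55.9247  0.5396 -0.0933]
```

The rim is within about 1 mm of the ring centre in both cameras (offset about (0, 1) mm). I'll release the handle, rise, and go to above the post.

Request:
send_rows --pt "0 0 0" --pt "0 0 0" --pt "0 0 0" --pt "0 0 0" --pt "0 0 0" --pt "0 0 0" --pt "0 0 -0.4" --pt "0 0 -0.9" --pt "0 0 -0.9" --pt "0 0 -0.9" --pt "0 0 -0.9" --pt "0 0 -0.85" --yaw '[0,0,0,0,0,0,0,0,0,0,0,0]' --claw 0

```text
clock: 11.1
position: [0.4644, 0.0764, 0.2374]
orientation: [0.0, -0.084, 0.996, -0.0]
wrist_force: [0.7, 0.3, -1.1]
width: 1.0
finger_force: 0.0
```

Request:
send_rows --pt "0 0 0" --pt "0 0 0" --pt "0 0 0" --pt "-0.7 0.08 0" --pt "-0.7 0.07 0" --pt "-0.7 0.06 0" --pt "-0.7 0.06 0" --pt "-0.7 0.06 0" --pt "-0.5 0.06 0" --pt "-0.09 0 0" --pt "0 0 0" --yaw '[0.8,0.8,0.8,0,0,0,0,0,0,0,0]'

```text
clock: 12.2
position: [0.6286, 0.0853, 0.2349]
orientation: [-0.001, 0.02, 1.0, -0.0]
wrist_force: [-0.1, -0.4, 0.0]
width: 0.997
finger_force: 0.0
```

Run:
```python
from fit import *
im=wsnap('w5.png'); snap('scene','scene5.png'); s=load('scene5.png')
for z in (.247,.197): print('w',proj(im,np.array([.629,.0855,z])),'s',proj(s,np.array([.629,.0855,z])))
print('rim scene',fit('scene5.png',(.549,.0895),.107,.0545))
a=cv2.imread('pics/w5.png')[110:384,100:420]; b=cv2.imread('pics/scene5.png')[100:290,110:300]
cv2.imwrite('pics/m5.png',np.hstack([cv2.resize(a,(438,375),interpolation=2),cv2.resize(b,(360,375),interpolation=2)]))
```

```text
12.2 [0.62864812 0.08532    0.23492238] xang 177.66967218623577 tilt [-0.001 -0.    -1.   ] [-0.08812912 -0.41666454  0.03844773]
w [257.49995069 233.55543673] s [192.49143447 175.07347093]
w [257.26352492 204.59478598] s [194.69437305 197.71046741]
rim scene [49.4571  0.5499  0.0899]
```

View pics/m5.png

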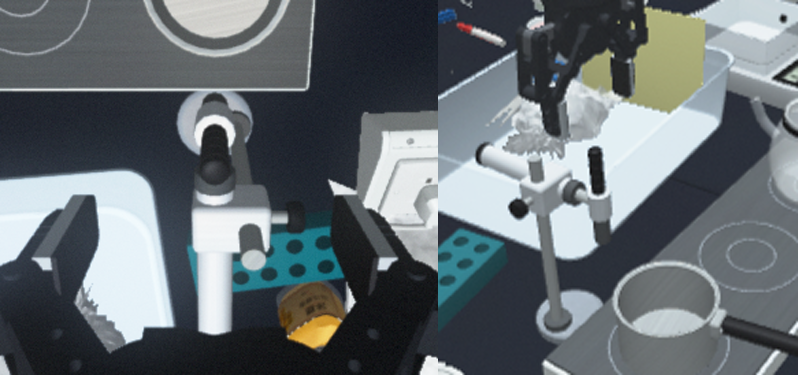

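The post top is at wrist pixel (257,236) against a predicted (257.5,233.6), and centred between the pads. The pan looks undisturbed on its ring. I'll descend and grip.

Request:
send_rows --pt "0 0 0.5" --pt "0 0 0.5" --pt "0 0 0.4" --pt "0 0 0.17" --pt "0 0 0" --yaw '[0,0,0,0,0]'

```text
clock: 12.8
position: [0.6282, 0.0854, 0.1726]
orientation: [-0.0, 0.02, 1.0, -0.0]
wrist_force: [-0.1, 0.0, 1.2]
width: 1.0
finger_force: 0.0
```

Request:
send_rows --pt "0 0 0" --pt "0 0 0" --pt "0 0 0" --pt "0 0 0" --pt "0 0 0" --pt "0 0 0" --pt "0 0 0" --pt "0 0 0" --pt "0 0 0" --pt "0 0 0" --yaw '[0,0,0,0,0,0,0,0,0,0]' --claw 255

```text
clock: 13.8
position: [0.6288, 0.0853, 0.1731]
orientation: [0.0, 0.02, 1.0, -0.0]
wrist_force: [-2.1, -1.6, 5.1]
width: 0.148
finger_force: 58.4
```

Request:
send_rows --pt "0.1 0 0" --pt "0.1 0 0" --pt "0.1 0 0" --pt "0.1 0 0" --pt "0.1 0 0" --pt "0.1 0 0" --pt "0.1 0 0" --pt "0.1 0 0" --pt "0.1 0 0" --pt "0.1 0 0" --yaw '[0,0,0,0,0,0,0,0,0,0]'

```text
clock: 14.8
position: [0.5893, 0.0869, 0.1731]
orientation: [0.001, 0.02, 1.0, 0.0]
wrist_force: [8.4, -1.5, 2.2]
width: 0.149
finger_force: 58.4
```

Request:
send_rows --pt "0.1 0 0" --pt "0.1 0 0" --pt "0.1 0 0" --pt "0.1 0 0" --pt "0.1 0 0" --pt "0.1 0 0" --pt "0.1 0 0" --pt "0.1 0 0" --pt "0.1 0 0" --pt "0.1 0 0" --pt "0 0 0" --yaw '[0,0,0,0,0,0,0,0,0,0,0]'

```text
clock: 15.9
position: [0.5495, 0.0884, 0.1731]
orientation: [0.002, 0.02, 1.0, -0.0]
wrist_force: [10.8, -1.5, 0.9]
width: 0.145
finger_force: 58.4
```

Run:
```python
from fit import *
im=wsnap('w6.png'); snap('scene','scene6.png'); snap('top','top6.png'); s=load('scene6.png')
print('rim scene',fit('scene6.png',(.549,.0895),.107,.0545))
x=np.array([.99914,-.0407]);c=np.array([.5497,.0889])
# profile of rod along its axis (top of rod z=.191) in scene & wrist
for n in ('scene6.png','w6.png','top6.png'):
    m=load(n); g=m['frame'].mean(2)
    out=[]
    for d in np.arange(.080,.124,.002):
        u,v=proj(m,np.array([*(c+x*d),.189])); out.append((round(d*1000),int(g[int(round(v)),int(round(u))])))
    print(n,out)
```

```text
15.9 [0.54953831 0.08841183 0.17308391] xang 177.66461563114657 tilt [ 0.003 -0.    -1.   ] [10.84592881 -1.52664146  0.87570319]
rim scene [46.9594  0.5501  0.0896]
scene6.png [(80, 200), (82, 196), (84, 202), (86, 196), (88, 190), (90, 201), (92, 197), (94, 191), (96, 199), (98, 195), (100, 195), (102, 200), (104, 167), (106, 86), (108, 57), (110, 54), (112, 56), (114, 59), (116, 99), (118, 99), (120, 95), (122, 99)]Traceback (most recent call last):
  File "<stdin>", line 10, in <module>
IndexError: index 384 is out of bounds for axis 0 with size 384
```

The pull measures 79.3 mm at 10.8 N, against 11 N expected at the mark. I'll add 0.8 mm.

Request:
send_rows --pt "0.02 0 0" --pt "0 0 0" --pt "0 0 0" --pt "0 0 0" --pt "0 0 0" --yaw '[0,0,0,0,0]'

```text
clock: 16.55
position: [0.5491, 0.0884, 0.1731]
orientation: [0.002, 0.02, 1.0, -0.0]
wrist_force: [10.5, -2.3, 1.3]
width: 0.144
finger_force: 58.4
```

Run:
```python
from fit import *
im=wsnap('w7.png'); snap('scene','scene7.png'); print(observe()['finger_force'],observe()['width'])
x=np.array([.99914,-.0407]);c=np.array([.5497,.0889])
for n in ('scene1.png','scene5.png','scene6.png','scene7.png'):
    m=load(n); g=m['frame'].mean(2)
    d=np.arange(.096,.1241,.001); X=np.c_[c[0]+x[0]*d,c[1]+x[1]*d,0*d+.188]
    u,v=P(m,X); print(n,np.c_[d*1000,mc(g,[v,u],order=1)].astype(int)[:,1].tolist())
u,v=P(m,np.array([[*(c+x*.108),.185]]));u,v=int(u[0]),int(v[0]);print(u,v);print(g[v-9:v+10,u-12:u+14].astype(int))
```

```text
16.55 [0.5490587  0.08842782 0.17310544] xang 177.65769343113982 tilt [ 0.003 -0.    -1.   ] [10.4839589  -2.32915843  1.25130081]
58.42040240764618 0.14317549503737448
scene1.png [189, 183, 188, 193, 195, 197, 198, 197, 197, 196, 196, 197, 194, 183, 153, 113, 77, 67, 62, 68, 82, 92, 94, 94, 94, 95, 95, 94, 93]
scene5.png [191, 185, 189, 193, 196, 198, 199, 198, 198, 197, 197, 198, 196, 185, 154, 114, 78, 68, 63, 69, 82, 93, 95, 96, 96, 96, 96, 95, 94]
scene6.png [188, 188, 188, 188, 188, 188, 188, 184, 177, 155, 122, 88, 68, 54, 50, 52, 54, 57, 60, 69, 82, 94, 96, 96, 95, 96, 96, 96, 94]
scene7.png [188, 188, 187, 187, 187, 188, 188, 182, 170, 143, 108, 75, 61, 51, 49, 52, 54, 56, 59, 69, 82, 93, 95, 96, 96, 96, 96, 95, 94]
183 198
[[236 234 225 212 194 162 148 151 147 152 236 236 236 236 236 236 236 236
  236 237 236 236 237 237 241 242]
 [231 218 205 177 151 163 209 220 199 158 227 227 229 234 236 236 236 236
  236 237 237 237 238 241 241 238]
 [213 195 164 138 164 227 238 229 162 105 105 107 140 204 227 231 237 236
  236 236 237 239 242 240 236 230]
 [179 150 130 162 224 235 226 
[... 1014 characters left out ...]
18 126 137
  150 159 169 179 187 196 200 201]
 [126 127 126 126 124 128 107  69  58  58  58  58  58  69 112 150 137 122
  124 134 145 155 165 177 185 193]
 [128 126 129 143 169 216 206 151 132 110  71  63  93 121 188 230 211 168
  136 119 121 131 142 153 163 173]
 [127 128 148 204 232 233 232 232 231 206 150 141 183 213 232 232 231 230
  211 165 135 128 126 127 140 150]
 [143 166 202 233 233 232 233 233 233 233 232 233 232 232 232 231 231 232
  231 230 211 189 172 137 122 126]
 [205 233 233 232 233 232 233 232 233 233 232 233 232 232 232 231 231 231
  231 231 231 231 230 210 166 136]
 [233 233 233 233 233 232 232 233 232 233 232 233 232 232 232 231 232 231
  231 231 231 231 231 231 229 210]]
```

The mark's front edge is about 5.3 mm ahead of the mouth, so the 5 mm mark is just wholly out, and the travel is 79.7 mm. The pan hasn't moved and the grip is firm, so I'll hand in.

```bash
python3 -c "
from workcell import *
print(sign_off())"
```

```text
the job is handed in; nothing more can be done
None
```

The job is handed in: the pan was slid flat to within about 1 mm of the ring's centre and released, and the arm is still holding the sensor rod at about 80 mm with its mark just out; the teapot was not touched.

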